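Check both brake levers of the class scooter for a stop short of the bar

ROBOT

A 7-joint arm with a two-finger parallel gripper is mounted at the origin on the work surface. World frame = base frame: x ahead of the robot, y to its left, z up, the work surface at z = 0. Lengths are in m, angles in rad, forces in N, time in s.
With the tool pointing down it reaches from about 0.425 to 0.925 m from the base axis. Payload 6.8 kg.
Tool frame: the origin (TCP) lies midway between the tips of the shut fingers; the grasp point (between the pads) lies 19 mm behind it; z points along the fingers, x is the direction in which the jaws open and shut, and the axes are right-handed (so a half turn about z gives the same grasp; the last joint's range is limited). The gripper opens to 85 mm and grips with 20 to 120 N. Pads are 22 mm wide; open, the fingers measure 114 mm over their backs; the gripper's body (76 mm by 85 mm) begins 54 mm behind the grasp point. The pads swing forward as they close: fully open they stand 13 mm farther back than shut.
Start: joints at [-1.453, 0.477, 0.022, 1.555, -0.011, 1.109, -0.083], TCP at [0.151, 0.658, 0.231] pointing down, gripper open.
Joint ranges: [-2.96, 2.96], [-0.34, 2.1], [-1.41, 1.46], [0.24, 2.44], [-1.37, 4.51], [0.17, 1.92], [-2.96, 2.96]. Speed limits (rad/s): [2.39, 2.39, 3.14, 3.14, 3.14, 3.14, 3.14].

INTERFACE

Orientations are given as a unit quaternion [w, x, y, z].
In Python, from station import bot, imaging, nets gives the robot as it stands. The module is installed in compiled form; this text tells all that it offers.
- The arm moves only by the tool apply_moves, never from a script. Its argument "moves" is text: rows parted by semicolons, each of 7 numbers parted by spaces: the gripper command: -1 is fully open, 1 is shut, values between are in proportion, then the shift along the tool's x, y, z normalised to -1 to 1, where 1 is 120 mm, then the turn, a rotation vector about the tool's x, y, z normalised to -1 to 1, where 1 is 4 degrees. In form: hand dx dy dz rx ry rz; .... A call has 1 to 12 rows; each row shifts and turns the commanded pose from where the row before left it, along the tool's axes as they then stand; what a row does not reach is not made up. A row lasts 1/12 s, in which the tool goes at most 41.7 mm and 7.16 degrees, less where a joint would pass 70% of its speed; a pose out of reach is approached as far as the arm can. A call with a number of a shift or a turn outside -1 to 1 is refused whole. A call with a gripper value outside its range is refused whole. The fingers move at their own pace and stop on an object; "force" is the grip in N (left out, the last holds). Time passes only in rows, so rows that do not move let the fingers close. It gives the time, the measured TCP pose, the force and the opening at its end, in the units of the state.
- bot.get_obs(): the state, without advancing time (a new reading comes with each control period).
- imaging.read_camera(name): name is "scene" or "top" or "wrist"; returns a dict with "image" (400x640x3 uint8, red, green, blue), "fx", "fy", "cx", "cy" (pixels), "dist_coeffs" ([k1, k2, p1, p2, k3] as OpenCV has them; the pictures are not rectified), "view" (4x4, takes a point from world to camera coordinates); the wrist camera has in their place "mount" (4x4, takes a point from camera to tool coordinates, whose origin is the TCP and whose axes are the tool frame's). Camera axes: x right, y down, z forward; pixel columns grow to the right and rows downward; lengths in m; the calibration is good to about 2 mm. A picture is of the moment at which its call begins: read the wrist's pose just before it. There is no depth.
- bot.hand_in(): hands the job in, once; it reports no verdict.
Trained networks look in a picture, given as the dict that the camera call returned (one of the last four; its "shot" number tells which), for a name from the list of things; names that differ only in an ending like _2 or _b are one class to them, and where a whole thing is asked for, a point or a joint stands for the part that bears it (a point fixed in the world has none). Each returns a list of dicts, best first, with "score" (0 to 1); they miss things now and then, are a little off and sometimes report something else, mostly with a low value. They report only what shows in the picture. A call takes as long as a camera call.
- nets.spot_in(picture, name): "rect" ([left, top, right, bottom] in pixels, round what is visible of it).
- nets.outline_of(picture, name): "region" (400x640 bool, what is visible of it) and "rect" ([left, top, right, bottom] in pixels, round what is visible of it).
- nets.spot_point(picture, name): "location" ([column, row] in pixels: a listed point, or the origin of a listed thing).
The state is a dict: "t": time; "q": joint angles; "joint_vel": joint speeds; "joint_torque": joint torques, N m; "eef_pos": TCP position; "tool_rot": TCP orientation; "contact_force": force on the tool from outside, world axes, zero at the start; "torque": the same for the moment, N m; "gripper_width": opening from 0.0 (shut) to 1.0 (fully open).
Only numpy, scipy, OpenCV 4.12 (cv2) and the standard library are available. Lean on these libraries where they do the work, as an engineer would, in place of code of your own. Each camera call takes 0.05 s, during which the arm holds its last target.

TASK

Check that both brake levers stop short of the handlebar: with the backs of the fingers against the outer face of the blade, gently press the red lever in towards its bar until it meets its stop, keep it there for a good two seconds, and let it come all the way back out. Then press the blue lever in to its stop in the same way and finish while still holding it there, so that its gap can be measured. Do not pinch or grip the levers, do not touch the bars, and leave everything else on the table where it is.

Things in the scene. Friction and masses are not known exactly. Their poses are not given: they have to be found in the camera images.
- red_stand: fixed stand of the red lever, turned up to 20 deg. Origin: on the table, below the bar axis. z up, y along the bar, x = pressing direction (lever to bar). Base plate 130 x 140 x 12 mm; post 70 mm to -y, its black clamp (44 mm cube) tops at 152 mm. Vertical lever hinge 58 mm to -x and 45 mm to -y of the origin; the lever runs from it to +y
- red_bar (a point): level handlebar on the red stand, axis 130 mm above the table: steel tube 22 mm thick, black rubber grip 32 mm thick from 25 mm to -y to 120 mm to +y of the origin. Origin: on its axis, above the stand origin. Not to be touched
- red_blade (a point): straight red blade of the lever, the part to press: 9 mm thick (x), 80 long (y), 18 high (z), 18 mm ball at its +y end. Origin: its centre, 130 mm above the table; at rest 75 mm to -x and 55 mm to +y of the stand origin and axes as the stand; it turns with the lever. The -x face is the outer one; 54 mm free between blade and grip at rest
- red_lever (a joint): angle of the red lever, rad: 0 at rest (out), grows as it is pressed to the bar; hard stop at 0.28, the blade still about 26 mm short of the grip. A spring returns it to 0 when let go: at the blade centre about 3 N to start, 7 N at the stop
- blue_stand: fixed stand of the blue lever, turned up to 20 deg. Origin: on the table, below the bar axis. z up, y along the bar, x = pressing direction (lever to bar). Base plate 130 x 140 x 12 mm; post 70 mm to +y, its black clamp (44 mm cube) tops at 152 mm. Vertical lever hinge 58 mm to -x and 45 mm to +y of the origin; the lever runs from it to -y
- blue_bar (a point): level handlebar on the blue stand, axis 130 mm above the table: steel tube 22 mm thick, black rubber grip 32 mm thick from 25 mm to +y to 120 mm to -y of the origin. Origin: on its axis, above the stand origin. Not to be touched
- blue_blade (a point): straight blue blade of the lever, the part to press: 9 mm thick (x), 80 long (y), 18 high (z), 18 mm ball at its -y end. Origin: its centre, 130 mm above the table; at rest 75 mm to -x and 55 mm to -y of the stand origin and axes as the stand; it turns with the lever. The -x face is the outer one; 54 mm free between blade and grip at rest
- blue_lever (a joint): angle of the blue lever, rad: 0 at rest (out), grows as it is pressed to the bar; hard stop at 0.22, the blade still about 32 mm short of the grip. A spring returns it to 0 when let go: at the blade centre about 3 N to start, 6 N at the stop
- wheel: small model wheel lying flat: black tyre 60 mm across, 26 mm high, yellow hub. Loose bystander, not to be moved. Origin: centre of its underside.
- screwdriver: yellow-handled screwdriver lying on the table, 170 mm long. Loose bystander, not to be moved. Origin: on the table side, at its middle.
- motor: yellow gear motor 76 x 24 mm, 22 mm high. Loose bystander, not to be moved. Origin: centre of its underside.
- jar: clear jar with yellow lid, 72 mm across, 105 mm high. Loose bystander, not to be moved. Origin: centre of its underside.
- module: red circuit module 55 x 55 mm, 28 mm high. Loose bystander, not to be moved. Origin: centre of its underside.
- frame: flat grey plastic frame 80 x 64 mm, 12 mm high. Loose bystander, not to be moved. Origin: centre of its underside.
- sensor: white distance sensor with two steel eyes, 46 mm wide, 22 mm high. Loose bystander, not to be moved. Origin: centre of its underside.

How it is judged:
On the way, in this order (a step that is already met when the one before it is completed fails the run):
1. the red lever is held in at its stop by the fingers for at least 1.5 s, with the blue lever out (value of joint red_lever above 0.25 rad and contact force between the fingers and red_lever above 2 N and value of joint blue_lever below 0.03 rad), for 1.5 s.
2. the red lever is back out and untouched (value of joint red_lever below 0.03 rad and contact force between the fingers and red_lever below 0.5 N), for 0.2 s.
3. the blue lever is pressed in to its stop by the fingers (value of joint blue_lever above 0.19 rad and contact force between the fingers and blue_lever above 2 N), for 0.3 s.
At the end, for the whole second after the job is handed in: The blue lever is held still within 0.03 rad of its stop by the fingers (more than 2 N on the blade, bar not touched), the red lever is back out (under 0.03 rad) and untouched, and every bystander lies within 15 mm of where it was (all of step 2 and all of step 3 and velocity of joint blue_lever below 0.05 rad/s and contact force between the fingers and blue_stand_c5 below 1 N and contact force between the fingers and blue_stand_c6 below 1 N and contact force between the fingers and blue_stand_c7 below 1 N and distance of each of wheel, screwdriver, motor, jar, module, frame, sensor from where it was at the start of the episode below 0.015 m); the arm keeps its last pose, push and grip.
It fails at once if a bystander is moved by more than 15 mm (distance of any of wheel, screwdriver, motor, jar, module, frame, sensor from where it was at the start of the episode above 0.015 m).
It fails at once if the fingers touch a bar or its grip (contact force between the fingers and red_stand_c5 above 1 N or contact force between the fingers and red_stand_c6 above 1 N or contact force between the fingers and red_stand_c7 above 1 N or contact force between the fingers and blue_stand_c5 above 1 N or contact force between the fingers and blue_stand_c6 above 1 N or contact force between the fingers and blue_stand_c7 above 1 N).
It fails at once if a lever is forced: more than 40 N on its blade (contact force between the fingers and red_lever above 40 N or contact force between the fingers and blue_lever above 40 N).
It fails at once if a lever is pinched or straddled: it lies between the fingers instead of against their outside ((contact force between the fingers and red_lever above 1 N and x of the grasp point in the frame of red_blade above -0.004 m) or (contact force between the fingers and blue_lever above 1 N and x of the grasp point in the frame of blue_blade above -0.004 m)).
It fails at once if both levers are in at the same time (value of joint each of red_lever, blue_lever above 0.1 rad).
It also fails if it takes over 53 s, if anything falls off the work surface, if the arm or the gripper's body presses on something with over 40 N, if the wrist force passes 120 N, or if a joint passes its speed limit or range.

## Working session

There is one attempt and no reset: what is moved stays moved. The work goes in short steps, Python scripts to look and compute and a tool call to move; the robot and the scene stay as the last step left them, time stands still between calls to the robot, and variables do not carry over. Pictures are saved under pics/ and viewed, and the job is handed in when it is done.

Besides the shell and the picture viewer there is one more tool, called after "Call:" as a command line: name --argument value ..., lists and objects as JSON in quotes. apply_moves: Moves the arm, as the interface text tells. Scaled input: -1 to 1 covers 120 mm each way for a shift and 4 degrees each way for a turn. Its arguments: {"type":"object","properties":{"moves":{"type":"string"},"force":{"type":"number"}},"required":["moves"]}

```bash
mkdir -p pics; python3 - <<'E'
from station import bot, imaging, nets
import cv2
print({k:v for k,v in bot.get_obs().items()})
for n in ["scene","top"]:
    p=imaging.read_camera(n); cv2.imwrite(f"pics/{n}0.png",p["image"][:,:,::-1])
    print(n,p["fx"],p["fy"],p["cx"],p["cy"],p["dist_coeffs"],p["view"])
    for o in ["red_bar","red_blade","red_stand","blue_bar","blue_blade","blue_stand"]:
        r=nets.spot_point(p,o); print(o,[(x["location"],round(x["score"],2)) for x in r[:3]])
print(bot.get_obs()["t"])
E
```

```text
{'t': 0.0, 'q': array([-1.45309275,  0.47778556,  0.02234894,  1.55646634, -0.01150215,
        1.10929723, -0.08306091]), 'joint_vel': array([-0.00101787, -0.00073065, -0.00103303,  0.00048975,  0.00073644,
        0.00018746, -0.00118217]), 'joint_torque': array([-9.88805641e-05, -5.96472144e+01,  1.60794508e+00, -2.81192815e+01,
        1.24683027e-02,  9.61286947e-03, -2.04765161e-05]), 'eef_pos': array([0.15101158, 0.65727639, 0.23032936]), 'tool_rot': array([ 6.21776398e-04,  7.82252676e-01,  6.22960604e-01, -6.70037420e-04]), 'contact_force': array([-0.1777767 ,  0.68043974,  0.27249737]), 'torque': array([-0.00314573,  0.0013858 ,  0.01578318]), 'gripper_width': 0.9974686668297146}
scene 377.40334772209275 377.40334772209275 323.8998294183109 203.72080556441898 [-0.00869584  0.          0.          0.          0.        ] [[-0.22660877  0.97394005 -0.00944717  0.12342936]
 [ 0.76426069  0.17179267 -0.62160509 -0.36767983]
 [-0.60378313 -0.14808126 -0.78327381  1.37836234]
 [ 0.          0.          0.          1.        ]]
red_bar [([257.5, 178.5], 0.85)]
red_blade [([286.5, 
[... 176 characters left out ...]
 193.4], 0.73), ([267.5, 211.6], 0.16)]
blue_stand [([396.5, 252.3], 0.68), ([373.8, 304.3], 0.25)]
top 382.4598119334769 382.4598119334769 319.43050110943176 201.21751986704828 [0.01090176 0.         0.         0.         0.        ] [[ 0.01903138 -0.99966268  0.01767276 -0.0347308 ]
 [-0.98376308 -0.02187786 -0.17813356  0.56749625]
 [ 0.17846011 -0.01399568 -0.9838476   0.80125678]
 [ 0.          0.          0.          1.        ]]
red_bar [([396.9, 207.1], 0.79)]
red_blade [([372.2, 246.4], 0.78)]
red_stand [([380.8, 216.6], 0.67), ([314.7, 139.0], 0.42), ([404.2, 137.1], 0.36)]
blue_bar [([205.8, 176.4], 0.81)]
blue_blade [([227.2, 221.2], 0.79)]
blue_stand [([224.7, 189.2], 0.78)]
0.7
```

View pics/scene0.png

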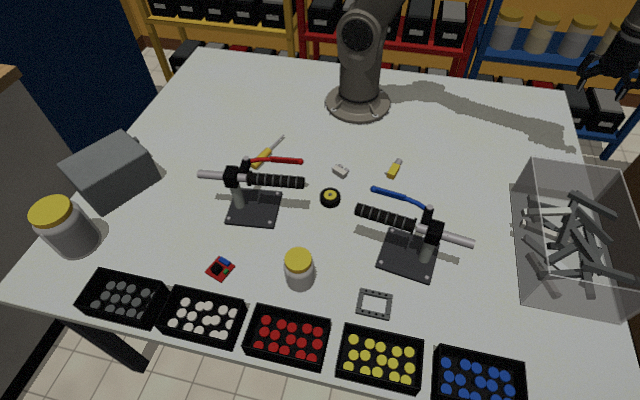

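View pics/top0.png

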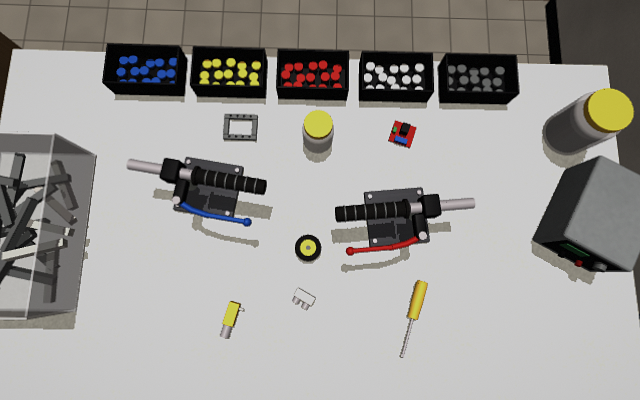

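```bash
cat > h.py <<'E'
import numpy as np, cv2
from scipy.optimize import least_squares
from scipy.spatial.transform import Rotation as R
def cam(p):
    K=np.array([[p["fx"],0,p["cx"]],[0,p["fy"],p["cy"]],[0,0,1]]);V=np.array(p["view"]);return K,np.array(p["dist_coeffs"],float),V
def proj(p,X):
    K,d,V=cam(p);r,_=cv2.Rodrigues(V[:3,:3]);return cv2.projectPoints(np.array(X,float).reshape(-1,1,3),r,V[:3,3],K,d)[0].reshape(-1,2)
def onz(p,uv,z):
    K,d,V=cam(p);n=cv2.undistortPoints(np.array(uv,float).reshape(1,1,2),K,d).ravel()
    D=V[:3,:3].T@np.array([n[0],n[1],1]);C=-V[:3,:3].T@V[:3,3];return C+D*(z-C[2])/D[2]
E
python3 - <<'E'
from station import imaging,nets
from h import *
for n in ["scene","top"]:
    p=imaging.read_camera(n)
    for o in ["red_bar","red_blade","blue_bar","blue_blade"]:
        print(n,o,onz(p,nets.spot_point(p,o)[0]["location"],.13).round(4))
E
```

```text
scene red_bar [ 0.5376 -0.1654  0.13  ]
scene red_blade [ 0.459  -0.1259  0.13  ]
scene blue_bar [0.5933 0.2145 0.13  ]
scene blue_blade [0.5037 0.1663 0.13  ]
top red_bar [ 0.5436 -0.1717  0.13  ]
top red_blade [ 0.458 -0.126  0.13 ]
top blue_bar [0.6015 0.2035 0.13  ]
top blue_blade [0.5102 0.1646 0.13  ]
```

The top view shows the red ball at about (350,251), with its lever running to (420,237). The blue ball is at (247,222), with its lever running to (180,203). Both levers press in world +x, away from the robot. The wheel, at (308,248), lies between them. Next I'll fit each stand's pose.

```bash
cat > fit.py <<'E'
from station import imaging,nets
from h import *
P={n:imaging.read_camera(n) for n in ["top","scene"]}
def st(q,L):
    c,s=np.cos(q[2]),np.sin(q[2]);L=np.array(L,float);return np.c_[q[0]+c*L[:,0]-s*L[:,1],q[1]+s*L[:,0]+c*L[:,1],L[:,2]]
masks={}
for col,sg in (("red",1),("blue",-1)):
    obs=[]
    for n,p in P.items():
        for o,L in (("_bar",(0,0,.13)),("_blade",(-.075,sg*.055,.13))):
            r=nets.spot_point(p,col+o)
            if r: obs.append((n,L,np.array(r[0]["location"]),r[0]["score"]))
        # colour mask of the lever near the network's rect
        im=p["image"].astype(int);r,g,b=im[...,0],im[...,1],im[...,2]
        m=((r>90)&(g<.45*r)&(b<.45*r)) if col=="red" else ((b>70)&(r<.6*b)&(g<.75*b))
        rc=nets.spot_in(p,col+"_blade")
        print(col,n,[(np.round(x["rect"]),round(x["score"],2)) for x in rc[:2]])
        mm=np.zeros_like(m);l,t,rr,bb=[int(v) for v in rc[0]["rect"]]
        mm[t-6:bb+6,l-6:rr+6]=m[t-6:bb+6,l-6:rr+6]
        masks[col,n]=mm
    hull={}
    # blade+ball silhouette fit: samples of model vs distance transform
    blade=[(-.075+dx,sg*(.055+dy),.13+dz) for dx in(-.0045,.0045) for dy in np.linspace(-.03,.04,15) for dz in(-.009,.009)]
    ball=[(-.075+.009*np.cos(a)*np.cos(e),sg*(.055+.040)+.009*np.sin(a)*np.cos(e),.13+.009*np.sin(e)) for a in np.linspace(0,6.28,12) for e in(-1,0,1)]
    DT={n:cv2.distanceTransform((~masks[col,n]).astype(np.uint8),cv2.DIST_L2,5).astype(np.float32) for n in P}
    pts=np.array(blade+ball)
    def end(n):
        ys,xs=np.nonzero(masks[col,n]);return np.c_[xs,ys]
    def res(q):
        o=[]
        for n,L,uv,s in obs: o+=list(.1*(proj(P[n],st(q,[L]))[0]-uv))
        for n in P:
            pr=proj(P[n],st(q,pts)).astype(np.float32)
            o+=list(cv2.remap(DT[n],pr[:,0].copy(),pr[:,1].copy(),cv2.INTER_LINEAR).ravel()*.3)
        return o
    best=min((least_squares(res,[*(onz(P["top"],obs[0][2],.13)[:2]),y],diff_step=1e-4,loss="soft_l1") for y in np.radians([-15,-8,0,8,15])),key=lambda r:r.cost)
    q=best.x;print(col,"stand",q[:2].round(4),"yaw deg",np.degrees(q[2]).round(2),"cost",best.cost.round(2),"blade",st(q,[(-.075,sg*.055,.13)])[0].round(4))
    for n,L,uv,s in obs: print(n,L,(proj(P[n],st(q,[L]))[0]-uv).round(1))
    for n in P:
        im=P[n].setdefault("ov",cv2.resize(P[n]["image"][:,:,::-1],None,fx=3,fy=3,interpolation=cv2.INTER_CUBIC).copy())
        def line(a,b,c): 
            u=proj(P[n],st(q,[a,b]))*3+1;cv2.line(im,tuple(int(v) for v in u[0]),tuple(int(v) for v in u[1]),c,1)
        for dx in(-.0045,.0045):
            line((-.075+dx,sg*.015,.139),(-.075+dx,sg*.095,.139),(0,255,0))
        for dx in(-.016,.016): line((dx,-sg*.025,.13),(dx,sg*.12,.13),(0,255,255))
        B=[(-.065,-.07,.012),(.065,-.07,.012),(.065,.07,.012),(-.065,.07,.012)]
        for i in range(4): line(B[i],B[(i+1)%4],(255,0,255))
        for u in proj(P[n],st(q,[(-.075,sg*.095,.13)])): cv2.circle(im,tuple(int(v) for v in u*3+1),5,(255,255,0),1)
cv2.imwrite("pics/ov_top.png",P["top"]["ov"][420:840,330:1130+300][:, :1100][:, 150:950]);cv2.imwrite("pics/ov_scene.png",P["scene"]["ov"][400:900,600:1400])
E
python3 fit.py
```

```text
red top [(array([346., 235., 419., 256.]), 0.61)]
red scene [(array([254., 158., 302., 160.]), 0.82), (array([207., 256., 230., 283.]), 0.27)]
red stand [ 0.5388 -0.1726] yaw deg 5.04 cost 16.06 blade [ 0.4593 -0.1244  0.13  ]
top (0, 0, 0.13) [2.5 3.2]
top (-0.075, 0.055, 0.13) [-2.2  1.3]
scene (0, 0, 0.13) [3.9 0.9]
scene (-0.075, 0.055, 0.13) [-0.9 -2. ]
blue top [(array([180., 201., 249., 227.]), 0.83), (array([345., 238., 417., 256.]), 0.65)]
blue scene [(array([373., 186., 422., 210.]), 0.59), (array([323., 186., 338., 211.]), 0.5)]
blue stand [0.5976 0.2078] yaw deg -7.88 cost 7.75 blade [0.5158 0.1636 0.13  ]
top (0, 0, 0.13) [-0.6  4.3]
top (-0.075, -0.055, 0.13) [-0.   1.9]
scene (0, 0, 0.13) [-2.8 -1.5]
scene (-0.075, -0.055, 0.13) [-1.3  0.7]
```

View pics/ov_top.png

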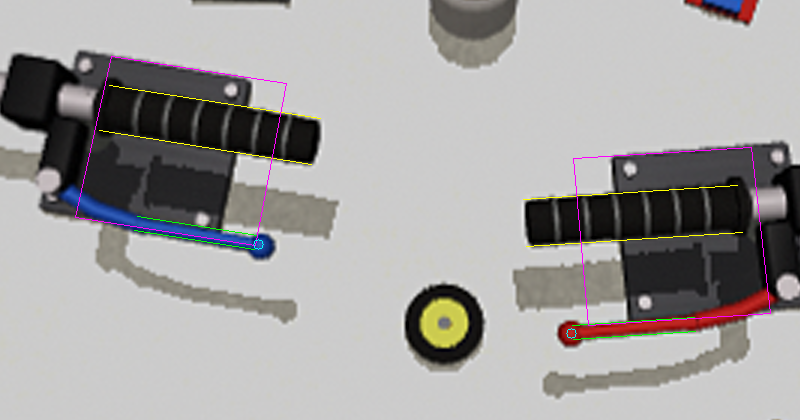

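View pics/ov_scene.png

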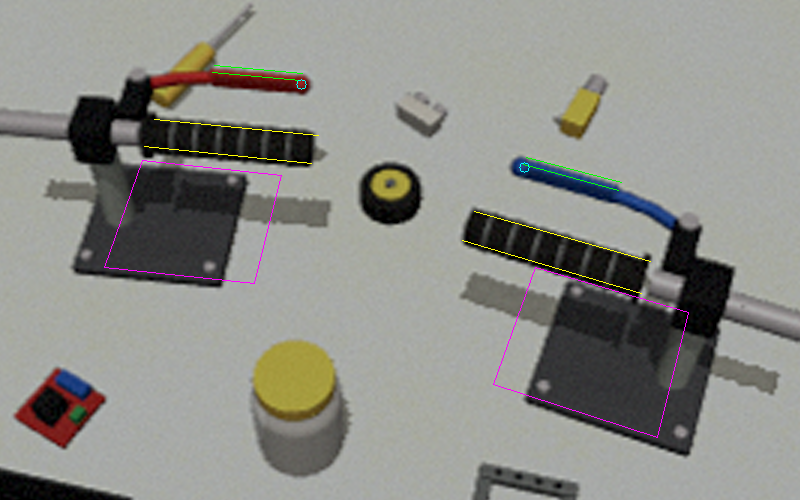

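The overlays match the blades and grips to about 2–3 mm. Next I'll write a helper that works out moves in the tool axes.

```bash
cat > plan.py <<'E'
import sys,numpy as np
from station import bot
from scipy.spatial.transform import Rotation as R
S={"red":(.5388,-.1726,5.04,1,.28),"blue":(.5968,.2070,-8.6,-1,.22)}
def tgt(col,th,back,yaw_th=None):
    x,y,yw,sg,_=S[col];a=-sg*th
    r=np.array([-.017,sg*.100]);M=lambda t:np.array([[np.cos(t),-np.sin(t)],[np.sin(t),np.cos(t)]])
    c=np.array([-.058,-sg*.045])+M(a)@r+M(a)@np.array([-.019-back,0])
    w=np.array([x,y])+M(np.radians(yw))@c
    return w,yw+np.degrees(a)
def rows(target,yaw,n,grip=1,turn=True):
    o=bot.get_obs();q=o["tool_rot"];T=R.from_quat([q[1],q[2],q[3],q[0]]);p=np.array(o["eef_pos"])
    G=R.from_euler("z",yaw,degrees=True)*R.from_euler("x",180,degrees=True)
    dr=(T.inv()*G).as_rotvec()
    print("t",round(o["t"],2),"pos",p.round(4),"yaw",np.degrees(np.arctan2(*T.as_matrix()[[1,0],0])).round(2),"tooldz",T.as_matrix()[:,2].round(3),"F",np.round(o["contact_force"],1),"w",round(o["gripper_width"],2),"q",np.round(o["q"],2))
    if not turn: dr=dr*0
    d=(np.array(target)-p)/n;cur=T
    for i in range(n):
        s=cur.inv().apply(d)/.12;cur=cur*R.from_rotvec(dr/n)
        print(f"{i}: {grip} "+" ".join(f"{v:.3f}" for v in s)+"  "+" ".join(f"{v:.2f}" for v in np.degrees(dr/n)/4))
E
python3 - <<'E'
from plan import *
for c,t in(("red",.28),("blue",.22)):
    for th in(0,t): print(c,th,[np.round(v,4) for v in tgt(c,th,0)])
rows([.48,.17,.235],17,20)
E
```

```text
red 0 [array([ 0.4403, -0.1261]), np.float64(5.04)]
red 0.28 [array([ 0.4687, -0.1175]), np.float64(-11.0028)]
blue 0 [array([0.4956, 0.1667]), np.float64(-8.6)]
blue 0.22 [array([0.5173, 0.1579]), np.float64(4.0051)]
t 1.9 pos [0.1511 0.6579 0.2313] yaw 77.06 tooldz [ 0.  0. -1.] F [-0.1 -0.3  0.1] w 1.0 q [-1.45  0.48  0.02  1.56 -0.01  1.11 -0.08]
0: 1 -0.167 0.179 -0.002  -0.00 -0.00 0.75
1: 1 -0.158 0.188 -0.002  -0.00 -0.00 0.75
2: 1 -0.148 0.196 -0.002  -0.00 -0.00 0.75
3: 1 -0.137 0.203 -0.002  -0.00 -0.00 0.75
4: 1 -0.127 0.210 -0.002  -0.00 -0.00 0.75
5: 1 -0.115 0.216 -0.002  -0.00 -0.00 0.75
6: 1 -0.104 0.222 -0.002  -0.00 -0.00 0.75
7: 1 -0.092 0.227 -0.002  -0.00 -0.00 0.75
8: 1 -0.080 0.232 -0.002  -0.00 -0.00 0.75
9: 1 -0.068 0.236 -0.002  -0.00 -0.00 0.75
10: 1 -0.055 0.239 -0.002  -0.00 -0.00 0.75
11: 1 -0.043 0.241 -0.002  -0.00 -0.00 0.75
12: 1 -0.030 0.243 -0.002  -0.00 -0.00 0.75
13: 1 -0.017 0.245 -0.002  -0.00 -0.00 0.75
14: 1 -0.004 0.245 -0.002  -0.00 -0.00 0.75
15: 1 0.008 0.245 -0.002  -0.00 -0.00 0.75
16: 1 0.021 0.244 -0.002  -0.00 -0.00 0.75
17: 1 0.034 0.243 -0.002  -0.00 -0.00 0.75
18: 1 0.047 0.241 -0.002  -0.00 -0.00 0.75
19: 1 0.059 0.238 -0.002  -0.00 -0.00 0.75
```

Call:
apply_moves --moves "1 -0.17 0.18 0 0 0 0.75; 1 -0.16 0.19 0 0 0 0.75; 1 -0.15 0.2 0 0 0 0.75; 1 -0.14 0.2 0 0 0 0.75; 1 -0.13 0.21 0 0 0 0.75; 1 -0.115 0.215 0 0 0 0.75; 1 -0.105 0.22 0 0 0 0.75; 1 -0.09 0.23 0 0 0 0.75; 1 -0.08 0.23 0 0 0 0.75; 1 -0.07 0.235 0 0 0 0.75" --force 30

```text
t: 2.73
eef_pos: [0.3159, 0.4113, 0.2315]
tool_rot: [-0.0, 0.917, 0.398, 0.0]
contact_force: [0.4, 0.1, -0.5]
gripper_width: 0.0
```

Call:
apply_moves --moves "1 -0.055 0.24 0 0 0 0.75; 1 -0.045 0.24 0 0 0 0.75; 1 -0.03 0.245 0 0 0 0.75; 1 -0.015 0.245 0 0 0 0.75; 1 -0.005 0.245 0 0 0 0.75; 1 0.01 0.245 0 0 0 0.75; 1 0.02 0.245 0 0 0 0.75; 1 0.035 0.245 0 0 0 0.75; 1 0.045 0.24 0 0 0 0.75; 1 0.06 0.24 0 0 0 0.75"

```text
t: 3.57
eef_pos: [0.4809, 0.1669, 0.2316]
tool_rot: [-0.0, 0.989, 0.147, 0.0]
contact_force: [-0.3, -0.1, -0.0]
gripper_width: 0.001
```

```bash
python3 - <<'E'
from plan import *
rows([.422,-.122,.235],-11,11)
E
```

```text
t 3.57 pos [0.4809 0.1669 0.2316] yaw 16.93 tooldz [ 0.     0.001 -1.   ] F [-0.3 -0.1 -0. ] w 0.0 q [-0.86  0.21  0.46  1.97 -0.11  0.98 -0.04]
0: 1 -0.106 0.196 -0.003  -0.00 -0.00 0.63
1: 1 -0.098 0.201 -0.003  -0.00 -0.00 0.63
2: 1 -0.089 0.205 -0.003  -0.00 -0.00 0.63
3: 1 -0.079 0.209 -0.003  -0.00 -0.00 0.63
4: 1 -0.070 0.212 -0.003  -0.00 -0.00 0.63
5: 1 -0.061 0.215 -0.003  -0.00 -0.00 0.63
6: 1 -0.051 0.217 -0.003  -0.00 -0.00 0.63
7: 1 -0.041 0.219 -0.003  -0.00 -0.00 0.63
8: 1 -0.032 0.221 -0.003  -0.00 -0.00 0.63
9: 1 -0.022 0.222 -0.003  -0.00 -0.00 0.63
10: 1 -0.012 0.223 -0.003  -0.00 -0.00 0.63
```

Call:
apply_moves --moves "1 -0.105 0.195 0 0 0 0.63; 1 -0.1 0.2 0 0 0 0.63; 1 -0.09 0.205 0 0 0 0.63; 1 -0.08 0.21 0 0 0 0.63; 1 -0.07 0.21 0 0 0 0.63; 1 -0.06 0.215 0 0 0 0.63; 1 -0.05 0.22 0 0 0 0.63; 1 -0.04 0.22 0 0 0 0.63; 1 -0.03 0.22 0 0 0 0.63; 1 -0.02 0.22 0 0 0 0.63; 1 -0.01 0.225 0 0 0 0.63"

```text
t: 4.48
eef_pos: [0.4222, -0.1227, 0.2315]
tool_rot: [-0.0, 0.996, -0.094, 0.0]
contact_force: [0.4, 0.2, 0.6]
gripper_width: -0.001
```

```bash
python3 - <<'E'
from plan import *
rows([.42,-.12,.116],-11,5)
E
```

```text
t 4.48 pos [ 0.4222 -0.1227  0.2315] yaw -10.83 tooldz [ 0.001  0.001 -1.   ] F [0.4 0.2 0.6] w -0.0 q [-0.55  0.07  0.74  2.13 -0.06  0.96  0.04]
0: 1 -0.005 -0.003 0.192  -0.00 -0.00 0.01
1: 1 -0.005 -0.004 0.192  -0.00 -0.00 0.01
2: 1 -0.005 -0.004 0.192  -0.00 -0.00 0.01
3: 1 -0.004 -0.004 0.192  -0.00 -0.00 0.01
4: 1 -0.004 -0.004 0.192  -0.00 -0.00 0.01
```

Call:
apply_moves --moves "1 -0.01 0 0.15 0 0 0; 1 -0.01 0 0.15 0 0 0; 1 0 0 0.15 0 0 0; 1 0 0 0.15 0 0 0; 1 0 0 0.15 0 0 0; 1 0 0 0.15 0 0 0; 1 0 0 0.06 0 0 0; 1 0 0 0 0 0 0"

```text
t: 5.15
eef_pos: [0.4194, -0.1209, 0.1151]
tool_rot: [0.0, 0.996, -0.093, -0.001]
contact_force: [-0.3, 0.1, 0.2]
gripper_width: 0.001
```

```bash
python3 - <<'E'
from plan import *
from station import imaging
import cv2
rows([*tgt("red",.28,0)[0],.116],-11,8)
for n in("scene","top","wrist"):
    p=imaging.read_camera(n);im=p["image"][:,:,::-1]
    if n=="scene": im=cv2.resize(im[100:250,200:400],None,fx=4,fy=4,interpolation=cv2.INTER_CUBIC)
    if n=="top": im=cv2.resize(im[150:300,300:500],None,fx=4,fy=4,interpolation=cv2.INTER_CUBIC)
    cv2.imwrite(f"pics/{n}1.png",im)
E
```

```text
t 5.15 pos [ 0.4194 -0.1209  0.1151] yaw -10.72 tooldz [-0.003 -0.    -1.   ] F [-0.3  0.1  0.2] w 0.0 q [-0.43  0.3   0.67  2.24 -0.3   0.68  0.26]
0: 1 0.050 -0.013 -0.001  0.00 0.01 0.01
1: 1 0.050 -0.013 -0.001  0.00 0.01 0.01
2: 1 0.050 -0.013 -0.001  0.00 0.01 0.01
3: 1 0.050 -0.013 -0.001  0.00 0.01 0.01
4: 1 0.050 -0.013 -0.001  0.00 0.01 0.01
5: 1 0.050 -0.013 -0.001  0.00 0.01 0.01
6: 1 0.050 -0.013 -0.001  0.00 0.01 0.01
7: 1 0.050 -0.013 -0.001  0.00 0.01 0.01
```

View pics/scene1.png

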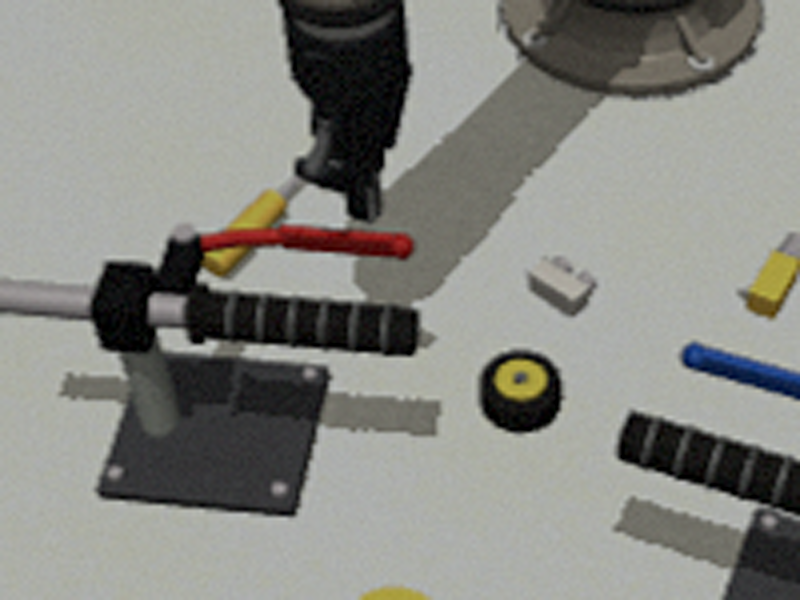

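View pics/top1.png

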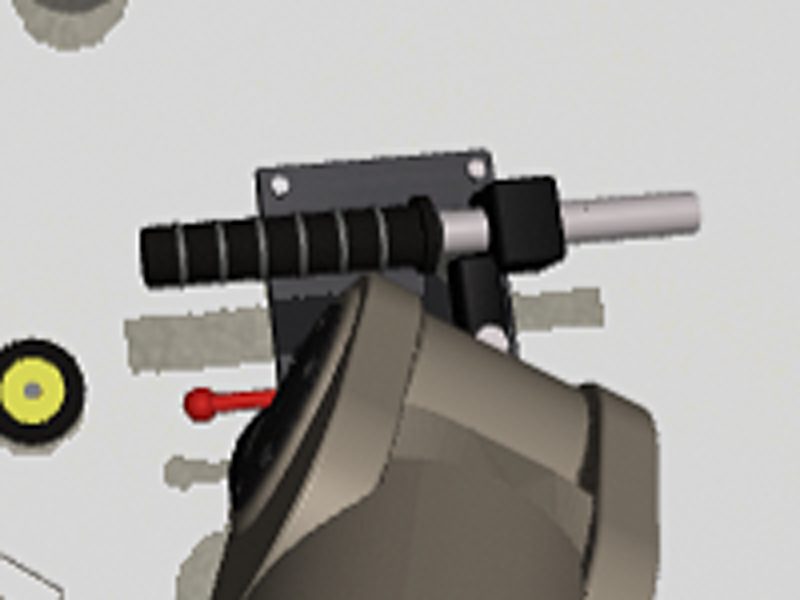

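View pics/wrist1.png

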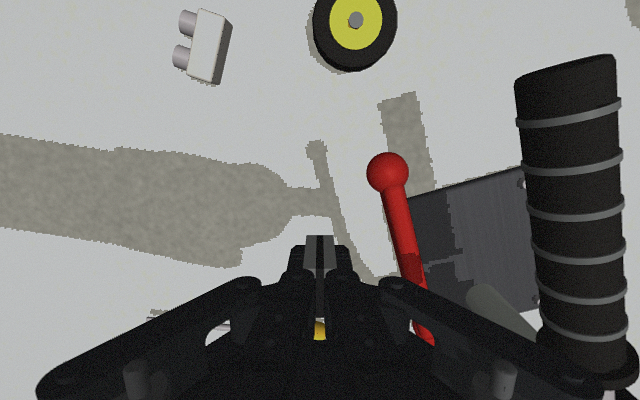

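The fingers are shut and stand on the outer (robot) side of the red blade. In the wrist view the fingertips are at (320,240) and the blade runs from (387,172) to (425,335), with clear space between them. I'll press gently and raise 5 mm as I go.

Call:
apply_moves --moves "1 0.05 -0.015 -0.02 0 0 0; 1 0.05 -0.015 -0.02 0 0 0; 1 0.05 -0.01 0 0 0 0; 1 0.05 -0.01 0 0 0 0; 1 0.04 -0.01 0 0 0 0"

```text
t: 5.72
eef_pos: [0.4504, -0.1182, 0.1209]
tool_rot: [-0.0, 0.996, -0.093, -0.001]
contact_force: [-4.4, 2.6, 2.5]
gripper_width: -0.002
```

Call:
apply_moves --moves "1 0.04 -0.01 0 0 0 0; 1 0.04 -0.01 0 0 0 0; 1 0.04 -0.01 0 0 0 0; 1 0 0 0 0 0 0"

```text
t: 6.05
eef_pos: [0.4648, -0.1169, 0.1203]
tool_rot: [-0.0, 0.996, -0.092, -0.002]
contact_force: [-6.1, 4.1, 3.1]
gripper_width: -0.001
```

```bash
python3 - <<'E'
from plan import *
rows([*tgt("red",.28,0)[0],.120],-11,2)
E
```

```text
t 6.05 pos [ 0.4648 -0.1169  0.1203] yaw -10.59 tooldz [-0.003  0.001 -1.   ] F [-6.1  4.1  3.1] w -0.0 q [-0.41  0.36  0.65  2.15 -0.33  0.73  0.27]
0: 1 0.017 -0.001 0.001  -0.00 0.02 0.05
1: 1 0.017 -0.001 0.001  -0.00 0.02 0.05
```

Call:
apply_moves --moves "1 0.025 0 0 0 0 0; 1 0 0 0 0 0 0"

```text
t: 6.22
eef_pos: [0.4668, -0.1172, 0.1201]
tool_rot: [-0.001, 0.996, -0.092, -0.002]
contact_force: [-6.0, 4.8, 1.8]
gripper_width: 0.004
```

Call:
apply_moves --moves "1 0.015 0 0 0 0 0; 1 0 0 0 0 0 0"

```text
t: 6.38
eef_pos: [0.4683, -0.1174, 0.12]
tool_rot: [-0.001, 0.996, -0.092, -0.003]
contact_force: [-7.2, 4.3, 1.9]
gripper_width: 0.001
```

```bash
python3 - <<'E'
from plan import *
from station import imaging
import cv2
rows([*tgt("red",.28,0)[0],.120],-11,1)
for n in("scene","wrist"):
    p=imaging.read_camera(n);im=p["image"][:,:,::-1]
    if n=="scene": im=cv2.resize(im[100:250,200:400],None,fx=4,fy=4,interpolation=cv2.INTER_CUBIC)
    cv2.imwrite(f"pics/{n}2.png",im)
E
```

```text
t 6.38 pos [ 0.4683 -0.1174  0.12  ] yaw -10.59 tooldz [-0.005  0.002 -1.   ] F [-7.2  4.3  1.9] w 0.0 q [-0.41  0.37  0.65  2.14 -0.33  0.74  0.27]
0: 1 0.004 0.000 -0.000  -0.02 0.07 0.10
```

View pics/scene2.png

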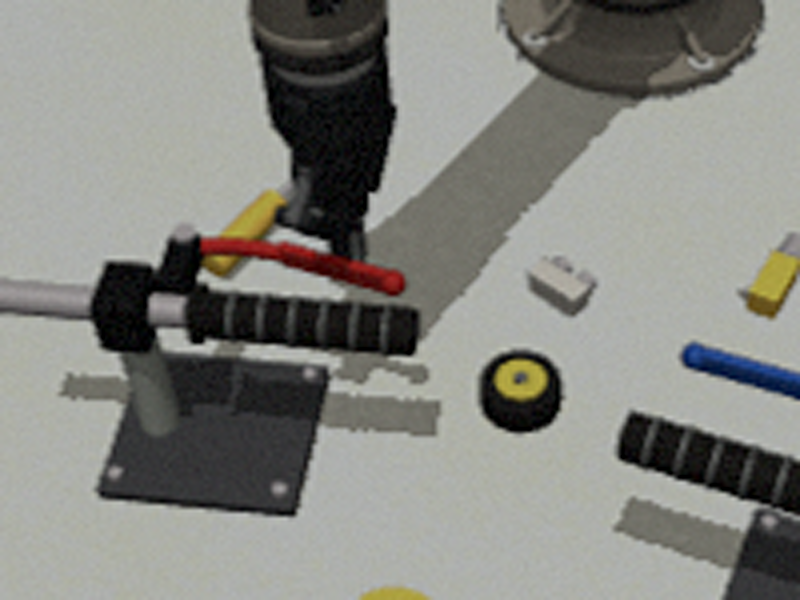

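View pics/wrist2.png

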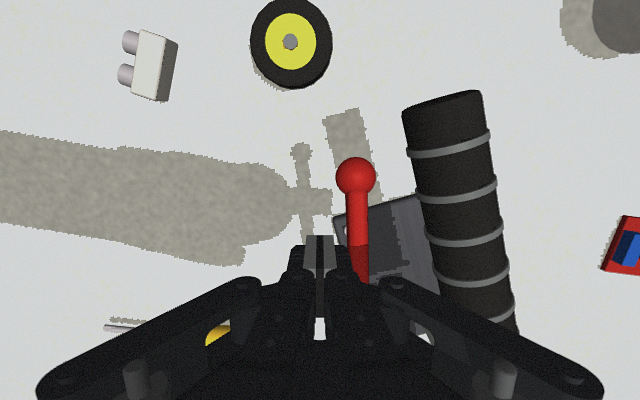

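The blade has turned in and is nearly parallel to the fingers. The force is still close to the spring's 7 N, so I'll keep going in small steps until it rises at the stop.

Call:
apply_moves --moves "1 0.015 0 0 0 0 0; 1 0 0 0 0 0 0"

```text
t: 6.65
eef_pos: [0.4699, -0.1175, 0.1199]
tool_rot: [-0.001, 0.996, -0.092, -0.003]
contact_force: [-6.2, 5.6, 1.6]
gripper_width: 0.0
```

Call:
apply_moves --moves "1 0.015 0 0 0 0 0; 1 0 0 0 0 0 0"

```text
t: 6.82
eef_pos: [0.4715, -0.1176, 0.1198]
tool_rot: [-0.001, 0.996, -0.092, -0.003]
contact_force: [-6.8, 5.5, 2.0]
gripper_width: -0.0
```

Call:
apply_moves --moves "1 0.015 0 0 0 0 0; 1 0 0 0 0 0 0"

```text
t: 6.98
eef_pos: [0.4728, -0.1178, 0.1197]
tool_rot: [-0.001, 0.996, -0.092, -0.003]
contact_force: [-7.7, 7.1, 4.5]
gripper_width: -0.002
```

Call:
apply_moves --moves "1 0.012 0 0 0 0 0; 1 0 0 0 0 0 0"

```text
t: 7.15
eef_pos: [0.473, -0.1178, 0.1197]
tool_rot: [-0.002, 0.996, -0.092, -0.005]
contact_force: [-10.8, 8.0, 9.7]
gripper_width: -0.003
```

Call:
apply_moves --moves "1 0.012 -0.003 0 0 0 0; 1 0 0 0 0 0 0"

```text
t: 7.32
eef_pos: [0.4732, -0.1178, 0.1196]
tool_rot: [-0.002, 0.996, -0.092, -0.006]
contact_force: [-15.9, 8.4, 13.1]
gripper_width: -0.0
```

```bash
python3 - <<'E'
from plan import *
from station import imaging
import cv2
rows([*tgt("red",.28,0)[0],.120],-11,1)
for n in("wrist",):
    p=imaging.read_camera(n);im=p["image"][:,:,::-1]
    cv2.imwrite(f"pics/{n}3.png",im)
E
```

```text
t 7.32 pos [ 0.4732 -0.1178  0.1196] yaw -10.61 tooldz [-0.011  0.005 -1.   ] F [-15.9   8.4  13.1] w -0.0 q [-0.4   0.38  0.64  2.12 -0.34  0.75  0.27]
0: 1 -0.037 0.005 -0.003  -0.04 0.17 0.10
```

View pics/wrist3.png

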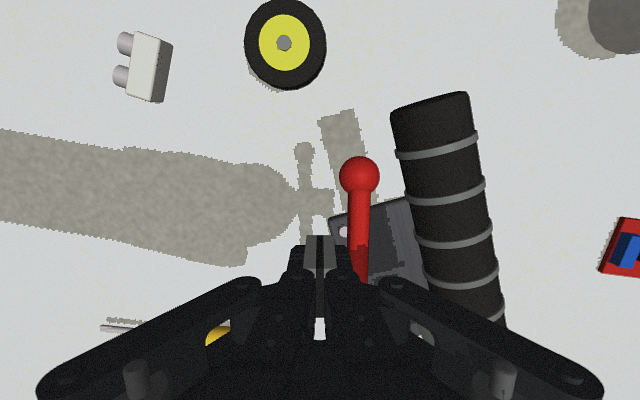

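The tip has stopped moving at x = 0.473 while the force climbs, so the lever is at its stop. There is still a clear gap to the grip, between columns 375 and 400 in the wrist view. I'll ease off slightly and hold.

Call:
apply_moves --moves "1 -0.01 0 0 0 0 0; 1 0 0 0 0 0 0; 1 0 0 0 0 0 0; 1 0 0 0 0 0 0; 1 0 0 0 0 0 0; 1 0 0 0 0 0 0; 1 0 0 0 0 0 0; 1 0 0 0 0 0 0; 1 0 0 0 0 0 0; 1 0 0 0 0 0 0; 1 0 0 0 0 0 0; 1 0 0 0 0 0 0"

```text
t: 8.37
eef_pos: [0.473, -0.1177, 0.1197]
tool_rot: [-0.002, 0.996, -0.092, -0.005]
contact_force: [-11.3, 5.7, 8.5]
gripper_width: -0.001
```

Call:
apply_moves --moves "1 0 0 0 0 0 0; 1 0 0 0 0 0 0; 1 0 0 0 0 0 0; 1 0 0 0 0 0 0; 1 0 0 0 0 0 0; 1 0 0 0 0 0 0; 1 0 0 0 0 0 0; 1 0 0 0 0 0 0; 1 0 0 0 0 0 0; 1 0 0 0 0 0 0; 1 0 0 0 0 0 0; 1 0 0 0 0 0 0"

```text
t: 9.37
eef_pos: [0.473, -0.1177, 0.1197]
tool_rot: [-0.002, 0.996, -0.092, -0.005]
contact_force: [-11.8, 6.1, 8.3]
gripper_width: 0.002
```

Call:
apply_moves --moves "1 0 0 0 0 0 0; 1 0 0 0 0 0 0; 1 0 0 0 0 0 0; 1 0 0 0 0 0 0; 1 0 0 0 0 0 0"

```text
t: 9.78
eef_pos: [0.473, -0.1177, 0.1196]
tool_rot: [-0.002, 0.996, -0.092, -0.005]
contact_force: [-11.3, 6.5, 9.3]
gripper_width: 0.001
```

The lever was held for about 2.4 s at the stop. Now I'll release it slowly.

Call:
apply_moves --moves "1 -0.03 0.005 0 0 0 0; 1 -0.04 0.01 0 0 0 0; 1 -0.04 0.01 0 0 0 0; 1 -0.04 0.01 0 0 0 0; 1 -0.04 0.01 0 0 0 0; 1 -0.04 0.01 0 0 0 0; 1 -0.04 0.01 0 0 0 0; 1 -0.05 0.01 0 0 0 0; 1 -0.05 0.01 0 0 0 0; 1 -0.05 0 0 0 0 0; 1 0 0 0 0 0 0; 1 0 0 0 0 0 0"

```text
t: 10.78
eef_pos: [0.4259, -0.1203, 0.1212]
tool_rot: [-0.0, 0.996, -0.093, 0.001]
contact_force: [0.8, 0.5, 0.6]
gripper_width: 0.001
```

```bash
python3 - <<'E'
from plan import *
from station import imaging
import cv2
rows([.422,-.118,.235],-11,6)
p=imaging.read_camera("wrist");cv2.imwrite("pics/wrist4.png",p["image"][:,:,::-1])
E
```

```text
t 10.78 pos [ 0.4259 -0.1203  0.1212] yaw -10.65 tooldz [ 0.001  0.    -1.   ] F [0.8 0.5 0.6] w 0.0 q [-0.43  0.3   0.67  2.23 -0.29  0.7   0.26]
0: 1 -0.006 -0.002 -0.158  -0.00 -0.00 0.01
1: 1 -0.006 -0.002 -0.158  -0.00 -0.00 0.01
2: 1 -0.006 -0.002 -0.158  -0.00 -0.00 0.01
3: 1 -0.006 -0.002 -0.158  -0.00 -0.00 0.01
4: 1 -0.006 -0.002 -0.158  -0.00 -0.00 0.01
5: 1 -0.006 -0.002 -0.158  -0.00 -0.00 0.01
```

View pics/wrist4.png

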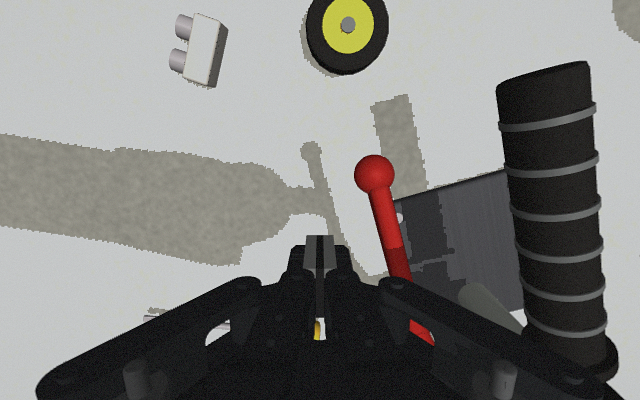

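The red lever is back out and untouched. Now I'll raise and move to the blue lever.

Call:
apply_moves --moves "1 -0.02 0 -0.16 0 0 0; 1 0 0 -0.16 0 0 0; 1 0 0 -0.16 0 0 0; 1 0 0 -0.16 0 0 0; 1 0 0 -0.16 0 0 0; 1 0 0 0 0 0 0"

```text
t: 11.33
eef_pos: [0.4258, -0.1205, 0.2201]
tool_rot: [-0.001, 0.996, -0.093, 0.003]
contact_force: [0.6, -0.9, 0.4]
gripper_width: 0.004
```

```bash
python3 - <<'E'
from plan import *
rows([.466,.162,.216],4,11)
E
```

```text
t 11.33 pos [ 0.4258 -0.1205  0.2201] yaw -10.66 tooldz [ 0.007  0.    -1.   ] F [ 0.6 -0.9  0.4] w 0.0 q [-0.56  0.1   0.76  2.14 -0.09  0.93  0.06]
0: 1 -0.010 -0.216 0.003  -0.00 -0.01 -0.33
1: 1 -0.005 -0.216 0.003  -0.00 -0.01 -0.33
2: 1 0.000 -0.216 0.003  -0.00 -0.01 -0.33
3: 1 0.005 -0.216 0.003  -0.00 -0.01 -0.33
4: 1 0.010 -0.216 0.003  -0.00 -0.01 -0.33
5: 1 0.015 -0.216 0.003  -0.00 -0.01 -0.33
6: 1 0.020 -0.215 0.003  -0.00 -0.01 -0.33
7: 1 0.025 -0.215 0.003  -0.00 -0.01 -0.33
8: 1 0.030 -0.214 0.003  -0.00 -0.01 -0.33
9: 1 0.035 -0.213 0.003  -0.00 -0.01 -0.33
10: 1 0.040 -0.212 0.003  -0.00 -0.01 -0.33
```

Call:
apply_moves --moves "1 -0.01 -0.215 0 0 0 -0.33; 1 -0.005 -0.215 0 0 0 -0.33; 1 0 -0.215 0 0 0 -0.33; 1 0.005 -0.215 0 0 0 -0.33; 1 0.01 -0.215 0 0 0 -0.33; 1 0.015 -0.215 0 0 0 -0.33; 1 0.02 -0.215 0 0 0 -0.33; 1 0.025 -0.215 0 0 0 -0.33; 1 0.03 -0.215 0 0 0 -0.33; 1 0.035 -0.215 0 0 0 -0.33; 1 0.04 -0.215 0 0 0 -0.33; 1 0 0 0 0 0 0"

```text
t: 12.33
eef_pos: [0.4635, 0.1686, 0.2165]
tool_rot: [-0.001, 0.999, 0.038, 0.0]
contact_force: [1.1, 0.6, 0.2]
gripper_width: 0.003
```

```bash
python3 - <<'E'
from plan import *
rows([.464,.164,.12],4,5)
E
```

```text
t 12.33 pos [0.4635 0.1686 0.2165] yaw 4.34 tooldz [ 0.001  0.002 -1.   ] F [1.1 0.6 0.2] w 0.0 q [-0.91  0.2   0.5   2.02 -0.12  0.94 -0.27]
0: 1 0.000 0.008 0.161  -0.00 -0.00 0.02
1: 1 0.000 0.008 0.161  -0.00 -0.00 0.02
2: 1 0.000 0.008 0.161  -0.00 -0.00 0.02
3: 1 0.000 0.008 0.161  -0.00 -0.00 0.02
4: 1 0.000 0.008 0.161  -0.00 -0.00 0.02
```

Call:
apply_moves --moves "1 0 0.01 0.16 0 0 0; 1 0 0.01 0.16 0 0 0; 1 0 0.01 0.16 0 0 0; 1 0 0.01 0.16 0 0 0; 1 0 0 0.16 0 0 0; 1 0 0 0 0 0 0"

```text
t: 12.83
eef_pos: [0.4613, 0.1567, 0.1177]
tool_rot: [0.002, 0.999, 0.034, -0.003]
contact_force: [-0.3, 0.5, -0.2]
gripper_width: 0.0
```

```bash
python3 - <<'E'
from plan import *
from station import imaging
import cv2
rows([*tgt("blue",.22,0)[0],.12],4,8)
p=imaging.read_camera("wrist");cv2.imwrite("pics/wrist5.png",p["image"][:,:,::-1])
p=imaging.read_camera("top");cv2.imwrite("pics/top5.png",p["image"][:,:,::-1])
E
```

```text
t 12.83 pos [0.4613 0.1567 0.1177] yaw 3.87 tooldz [-0.005 -0.003 -1.   ] F [-0.3  0.5 -0.2] w 0.0 q [-0.84  0.35  0.46  2.12 -0.23  0.72 -0.16]
0: 1 0.058 0.003 -0.003  0.01 0.01 -0.00
1: 1 0.058 0.003 -0.003  0.01 0.01 -0.00
2: 1 0.058 0.003 -0.003  0.01 0.01 -0.00
3: 1 0.058 0.003 -0.003  0.01 0.01 -0.00
4: 1 0.058 0.003 -0.003  0.01 0.01 -0.00
5: 1 0.058 0.003 -0.003  0.01 0.01 -0.00
6: 1 0.058 0.003 -0.003  0.01 0.01 -0.00
7: 1 0.058 0.003 -0.002  0.01 0.01 -0.00
```

View pics/wrist5.png

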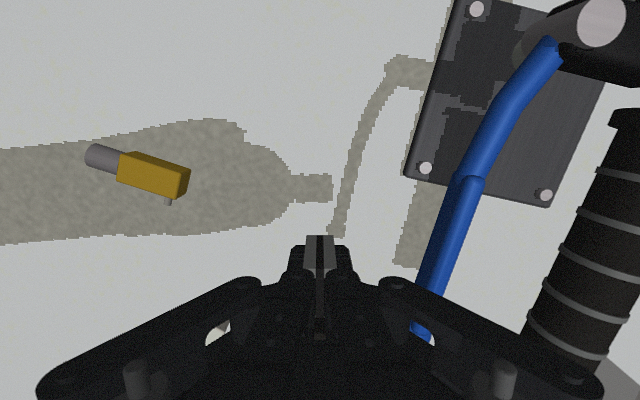

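View pics/top5.png

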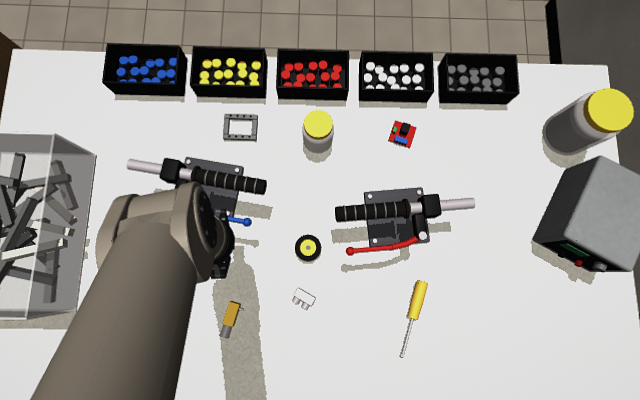

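The red lever looks fully out, with its ball at (350,251) in the top view as before. The fingers are on the outer side of the blue blade, which runs past (430,290) in the wrist view. I'll press now.

Call:
apply_moves --moves "1 0.06 0 -0.01 0 0 0; 1 0.06 0 -0.01 0 0 0; 1 0.06 0 0 0 0 0; 1 0.05 0 0 0 0 0; 1 0.04 0 0 0 0 0; 1 0 0 0 0 0 0"

```text
t: 13.43
eef_pos: [0.4968, 0.1599, 0.1236]
tool_rot: [-0.0, 0.999, 0.034, 0.0]
contact_force: [0.3, 0.6, 0.3]
gripper_width: 0.002
```

Call:
apply_moves --moves "1 0.035 0 0 0 0 0; 1 0.035 0 0 0 0 0; 1 0.035 0 0 0 0 0; 1 0 0 0 0 0 0"

```text
t: 13.77
eef_pos: [0.5073, 0.1594, 0.1226]
tool_rot: [0.001, 0.999, 0.033, -0.002]
contact_force: [-4.8, -3.0, 0.2]
gripper_width: -0.002
```

Call:
apply_moves --moves "1 0.03 0 0 0 0 0; 1 0.03 0 0 0 0 0; 1 0 0 0 0 0 0"

```text
t: 14.02
eef_pos: [0.5139, 0.1595, 0.1224]
tool_rot: [0.001, 0.999, 0.033, -0.002]
contact_force: [-5.3, -4.2, 0.1]
gripper_width: -0.001
```

Call:
apply_moves --moves "1 0.025 0 0 0 0 0; 1 0 0 0 0 0 0"

```text
t: 14.18
eef_pos: [0.5165, 0.1595, 0.1222]
tool_rot: [0.001, 0.999, 0.033, -0.002]
contact_force: [-6.1, -3.7, 0.5]
gripper_width: 0.0
```

Call:
apply_moves --moves "1 0.02 0 0 0 0 0; 1 0 0 0 0 0 0"

```text
t: 14.35
eef_pos: [0.5187, 0.1595, 0.1222]
tool_rot: [0.001, 0.999, 0.033, -0.003]
contact_force: [-7.0, -4.5, 0.7]
gripper_width: -0.001
```

Call:
apply_moves --moves "1 0.012 0 0 0 0 0; 1 0 0 0 0 0 0"

```text
t: 14.52
eef_pos: [0.5199, 0.1595, 0.1222]
tool_rot: [0.001, 0.999, 0.033, -0.003]
contact_force: [-6.0, -5.1, 0.3]
gripper_width: 0.002
```

Call:
apply_moves --moves "1 0.012 0 0 0 0 0; 1 0 0 0 0 0 0"

```text
t: 14.68
eef_pos: [0.5212, 0.1594, 0.1222]
tool_rot: [0.001, 0.999, 0.033, -0.003]
contact_force: [-6.6, -5.2, 2.0]
gripper_width: 0.001
```

Call:
apply_moves --moves "1 0.012 0 0 0 0 0; 1 0 0 0 0 0 0"

```text
t: 14.85
eef_pos: [0.5215, 0.1593, 0.1221]
tool_rot: [0.001, 0.999, 0.033, -0.004]
contact_force: [-11.6, -6.0, 4.0]
gripper_width: -0.002
```

Call:
apply_moves --moves "1 0.01 0 0 0 0 0; 1 0 0 0 0 0 0"

```text
t: 15.02
eef_pos: [0.5216, 0.1593, 0.122]
tool_rot: [0.002, 0.999, 0.033, -0.005]
contact_force: [-13.2, -6.5, 8.3]
gripper_width: 0.001
```

The force is rising with no further motion, at x = 0.5216 against about 0.5216 expected once the red offset is included. That is the blue stop. I'll hold here and check before handing in.

Call:
apply_moves --moves "1 0 0 0 0 0 0; 1 0 0 0 0 0 0; 1 0 0 0 0 0 0; 1 0 0 0 0 0 0; 1 0 0 0 0 0 0; 1 0 0 0 0 0 0; 1 0 0 0 0 0 0; 1 0 0 0 0 0 0"

```text
t: 15.68
eef_pos: [0.5216, 0.1593, 0.122]
tool_rot: [0.002, 0.999, 0.033, -0.005]
contact_force: [-14.4, -6.3, 7.9]
gripper_width: -0.001
```

```bash
python3 - <<'E'
from plan import *
from station import imaging
import cv2
rows([*tgt("blue",.22,0)[0],.12],4,1)
p=imaging.read_camera("wrist");cv2.imwrite("pics/wrist6.png",p["image"][:,:,::-1])
p=imaging.read_camera("scene");cv2.imwrite("pics/scene6.png",cv2.resize(p["image"][100:320,190:480,::-1],None,fx=2.7,fy=2.7,interpolation=cv2.INTER_CUBIC))
E
```

```text
t 15.68 pos [0.5216 0.1593 0.122 ] yaw 3.8 tooldz [-0.01  -0.003 -1.   ] F [-14.4  -6.3   7.9] w -0.0 q [-0.77  0.44  0.45  1.98 -0.26  0.79 -0.1 ]
0: 1 -0.037 0.009 0.017  0.04 0.15 -0.05
```

View pics/wrist6.png

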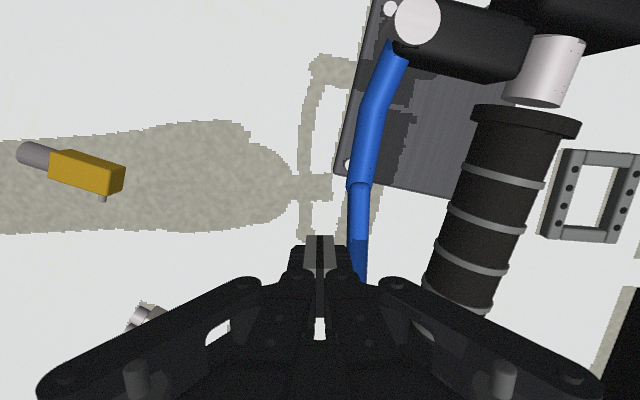

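View pics/scene6.png

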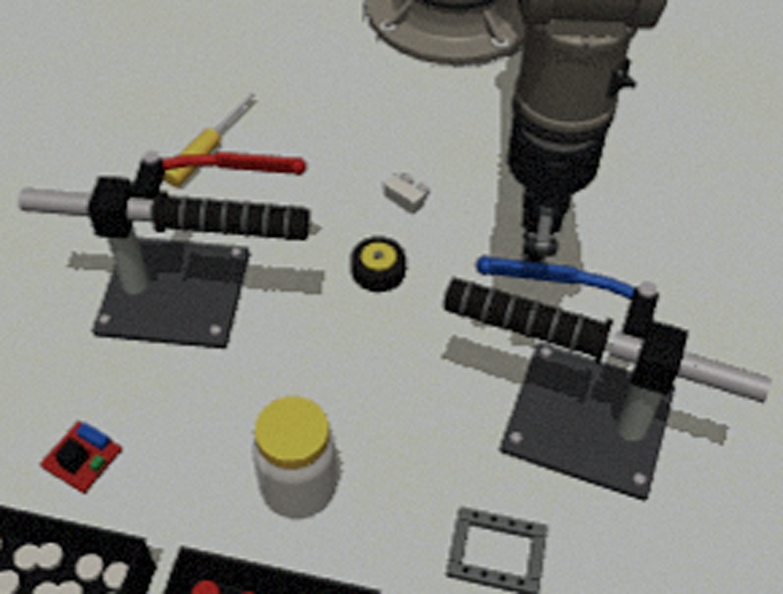

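The blue blade is pressed parallel to the fingers and clear of the grip. The red lever is out, the bystanders look undisturbed and the contact is steady, so I'm handing in.

```bash
python3 -c "
from station import bot
print(bot.hand_in()); o=bot.get_obs(); print(o['t'],o['eef_pos'],o['contact_force'])"
```

```text
the job is handed in; nothing more can be done
None
the job is handed in; nothing more can be done
```

Both levers were pressed to their stops with the backs of the shut fingers, and I handed in at about 16 s of the 53 s allowed, still holding the blue lever in. The hand-in gives no verdict, and I never read the lever angles directly: "at its stop" is inferred from the force rising while the tip no longer moved.

- **Red lever:** I held it at its stop for about 2.4 s with roughly 16 N of contact force. After I backed off, the force read near zero, and the wrist, top and scene views showed the lever back out.
- **Blue lever:** It met its stop at x ≈ 0.522 and was held steady at about 17 N in total. The last pictures showed a clear gap to the grip.
- **Everything else:** The bystanders looked unmoved by eye in the last scene view; I did not measure them. I saw no contact with the bars.
- **Disagreement:** Both stops came about 4 mm further in than my fitted stand poses predicted. My fitted base plate outlines also did not line up with the plates in the pictures, though the blades and grips did.

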